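# Press the knife sharpener home in its foam case

### The arm

A 6-joint arm with a two-finger parallel gripper is mounted at the origin on the work surface. World frame = base frame: x ahead of the robot, y to its left, z up, the work surface at z = 0. Lengths are in m, angles in degrees, forces in N, time in s.
With the tool pointing down it reaches from about 0.325 to 0.9 m from the base axis. Payload 3.5 kg.
Tool frame: the origin (TCP) lies midway between the tips of the shut fingers; the grasp point (between the pads) lies 19 mm behind it; z points along the fingers, y is the direction in which the jaws open and shut (so a half turn about z gives the same grasp; the last joint's range is limited). The gripper opens to 85 mm and grips with 20 to 120 N. Pads are 22 mm wide; open, the fingers measure 114 mm over their backs; the gripper's body (76 mm by 85 mm) begins 54 mm behind the grasp point. The pads swing forward as they close: fully open they stand 13 mm farther back than shut.
Start: joints at [-75.252, 15.837, -1.513, 72.651, 0, 84.076], TCP at [0.221, -0.585, 0.231] pointing down, gripper open.
Joint ranges: [-178.77, 178.77], [-48.84, 107.48], [-61.69, 71.31], [-111.58, 123.2], [-90, 87.43], [-180, 180]. Speed limits (degrees/s): [147.25, 147.25, 180, 180, 180, 180].

### API

Orientations are given as a 3x3 rotation matrix whose columns are the frame's x, y, z axes.
In Python, from cell import arm, imaging gives the robot as it stands. The module is installed in compiled form; this text tells all that it offers.
- The arm moves only by the tool play_rows, never from a script. Its argument "motion" is a list of rows, each a list of 5 numbers: the opening, from -1 (shut) to 1 (fully open), so that 0 is half open, then the shift along the tool's x, y, z normalised to -1 to 1, where 1 is 0.025 m, then the turn about the tool's z normalised to -1 to 1, where 1 is 6 degrees. A call has exactly 5 rows; each row shifts and turns the commanded pose from where the row before left it, along the tool's axes as they then stand; what a row does not reach is not made up. A row lasts 1/8 s, in which the tool goes at most 62.5 mm and 10.7 degrees, less where a joint would pass 70% of its speed; a pose out of reach is approached as far as the arm can. A call with a number of a shift or a turn outside -1 to 1 is refused whole. A call with a gripper value outside its range is refused whole. The fingers move at their own pace and stop on an object; "grip_force" is the grip in N (left out, the last holds). Time passes only in rows, so rows that do not move let the fingers close, or fill a call up. It gives the time, the measured TCP pose, the force and the opening at its end, in the units of the state.
- arm.get_state(): the state, without advancing time (a new reading comes with each control period).
- imaging.grab_frame(name): name is "scene" or "top" or "wrist"; returns the picture (400x640x3 uint8, red, green, blue); there is no depth.
- imaging.camera_params(name): a dict with "mtx" (3x3 intrinsics, pixels), "world_from_camera" (4x4, takes a point from camera to world coordinates); the wrist camera has in their place "hand_eye" (4x4, takes a point from camera to tool coordinates, whose origin is the TCP and whose axes are the flange's). Camera axes: x right, y up, looking along -z (the intrinsics and any distortion apply to the point x, -y, -z); pixel columns grow to the right and rows downward; lengths in m; the calibration is good to about 2 mm. The wrist camera is an equidistant fisheye: a pixel r from the principal point sees the ray r / f radians off the axis. A picture is of the moment at which its call begins: read the wrist's pose just before it. camera_params takes no time and is no camera call.
- arm.hand_in(): hands the job in, once; it reports no verdict.
The state is a dict: "time_s": time; "joint_pos": joint angles; "joint_vel": joint speeds; "joint_torque": joint torques, N m; "ee_pos": TCP position; "orientation": TCP orientation; "force": force on the tool from outside, world axes, zero at the start; "torque": the same for the moment, N m; "gripper_width": finger opening in m.
Only numpy, scipy, OpenCV 4.12 (cv2) and the standard library are available. Lean on these libraries where they do the work, as an engineer would, in place of code of your own. Each camera call takes 0.05 s, during which the arm holds its last target. There are 200 camera calls.

### The job

Lift the dark wooden knife sharpener out of the channel in the top food tier, set it down upright on the wooden board and let go of it, so that you can take it by its long sides instead of its ends; then carry it to the open case and press it fully home, level, into the rectangular foam cutout that fits it. Never let it drop, and leave the pan, tumbler and dish where they are.

Things in the scene. Friction and masses are not known exactly. Their poses are not given: they have to be found in the camera images.
- sharpener: knife sharpener: dark wooden block 66 mm long (its x), 46 wide (y), 50 high (z), 0.2 to 0.4 kg; black foot 5 mm high, set back 2 mm all round; two 4 mm slots across its flat top, 14 mm either side of the middle. Origin: centre of the underside. The same turned half round. It starts standing in the tiers' channel, length along it, where only its end faces can be taken (66 mm grasp)
- tiers: three stacked plastic food tiers, orange, green and white from below, fixed; 170 mm (x) by 130 mm (y), 159 mm high. Origin: centre of the underside. The white top tier is open; its middle channel runs along x, 162 mm long, 52 mm wide between two 4 mm walls, floor at z = 109 mm, walls up to z = 159 mm (level with the sharpener's top)
- board: square wooden board 130 by 130 mm, 15 mm thick, fixed. Origin: centre of the underside; top face at z = 15 mm
- case: open black carrying case with a grey foam insert, 130 mm (x) by 200 mm (y), fixed. Origin: centre of the underside. Foam top at z = 50 mm, rim at z = 54 mm. The rectangular cutout is centred at y = -45 mm; the round cutout (60 mm across) at y = +46 mm is for something else
- cutout (a point): centre of the rectangular cutout's floor, 10 mm above the bench, axes as the case. The sharpener goes in with its length along y. Springy foam at the two y ends narrows from 71 mm at the mouth to 61 mm below, so let go there it sticks about 21 mm above the floor; a steady push of some 5 to 15 N takes it to the floor. Fully home, its top stands 10 mm proud of the foam
- mouth (a point): centre of the same cutout's mouth, level with the foam top, 40 mm above its floor. Mouth 71 mm (y) by 51 mm (x). On both x sides a finger relief 40 mm wide (y), as deep as the cutout, reaches out to 60 mm from the centre: there the sharpener is held by its long sides (46 mm grasp). At its y ends there is no room for fingers
- pan: stainless steel pan, 200 mm across, 45 mm high, handle 150 mm; bystander. Origin: centre of the underside
- tumbler: glass tumbler 72 mm across, 100 mm high; bystander. Origin: centre of the underside
- dish: white ceramic dish 130 mm across, 45 mm high; bystander. Origin: centre of the underside
Mind the look-alikes: they are no part of the job. Of the things that look like the case, take the one that is farthest from the robot's base at the start.

How it is judged:
By the outcome, as a careful person would: the job done as asked, in the order asked, and still so for the second after the job is handed in, with the robot touching nothing.
It also fails if it takes over 64 s, if anything falls off the work surface, if the arm or the gripper's body presses on something with over 40 N, if the wrist force passes 120 N, or if a joint passes its speed limit or range.

## Working session

There is one attempt and no reset: what is moved stays moved. The work goes in short steps, Python scripts to look and compute and a tool call to move; the robot and the scene stay as the last step left them, time stands still between calls to the robot, and variables do not carry over. Pictures are saved under pics/ and viewed, on a budget of 10 in all, crops included, one or two more only if the job needs it, and the job is handed in when it is done.

Besides the shell and the picture viewer there is one more tool, called after "Call:" as name(argument=value, ...), one argument or row to a line, values as JSON. play_rows: Moves the arm, as the interface text tells. Its arguments: {"type":"object","properties":{"motion":{"type":"array"},"grip_force":{"type":"number"}},"required":["motion"]}

```bash
mkdir -p pics
cat > h.py <<'E'
import numpy as np, cv2
from cell import arm, imaging
def grab(n,f):
    im=imaging.grab_frame(n); cv2.imwrite('pics/'+f,im[:,:,::-1]); return im
def ray(n,u,v,tool=None):
    p=imaging.camera_params(n); K=np.array(p['mtx'])
    if n!='wrist':
        T=np.array(p['world_from_camera']); d=np.array([(u-K[0,2])/K[0,0],-(v-K[1,2])/K[1,1],-1])
    else:
        s=arm.get_state() if tool is None else tool
        W=np.eye(4);W[:3,:3]=s['orientation'];W[:3,3]=s['ee_pos'];T=W@np.array(p['hand_eye'])
        a=np.array([(u-K[0,2])/K[0,0],(v-K[1,2])/K[1,1]]);r=np.hypot(*a)
        d=np.array([*(a*np.array([1,-1])*np.sin(r)/max(r,1e-9)),-np.cos(r)])
    return T[:3,3],T[:3,:3]@d
def onz(n,u,v,z,tool=None):
    o,d=ray(n,u,v,tool); return o+d*(z-o[2])/d[2]
E
python3 - <<'E'
from h import *
s=arm.get_state(); print({k:np.round(v,3).tolist() for k,v in s.items()})
a=grab('scene','s0.png');b=grab('top','t0.png');c=grab('wrist','w0.png')
for n in('scene','top','wrist'): print(n,{k:np.round(v,3).tolist() for k,v in imaging.camera_params(n).items() if hasattr(v,'__len__') and not isinstance(v,str)})
E
```

```text
{'time_s': 0.0, 'joint_pos': [-75.253, 15.881, -1.599, 72.651, -0.0, 84.075], 'joint_vel': [0.012, -0.038, 0.087, 0.013, 0.039, 0.052], 'joint_torque': [-0.0, -44.55, 29.521, 0.016, -0.0, 0.0], 'ee_pos': [0.22, -0.584, 0.23], 'orientation': [[0.936, 0.353, -0.001], [0.353, -0.936, 0.002], [0.0, -0.002, -1.0]], 'force': [0.268, 0.621, 0.017], 'torque': [0.05, -0.005, -0.036], 'gripper_width': 0.086}
scene {'mtx': [[393.823, 0.0, 324.952], [0.0, 393.823, 202.201], [0.0, 0.0, 1.0]], 'world_from_camera': [[-0.631, -0.473, 0.615, 1.111], [0.776, -0.37, 0.511, 0.508], [-0.015, 0.8, 0.6, 0.673], [0.0, 0.0, 0.0, 1.0]]}
top {'mtx': [[379.204, 0.0, 320.077], [0.0, 379.204, 201.209], [0.0, 0.0, 1.0]], 'world_from_camera': [[-0.009, 0.989, -0.147, 0.363], [-1.0, -0.007, 0.011, -0.014], [0.01, 0.147, 0.989, 1.099], [0.0, 0.0, 0.0, 1.0]]}
wrist {'mtx': [[309.707, 0.0, 319.478], [0.0, 309.707, 202.652], [0.0, 0.0, 1.0]], 'hand_eye': [[-0.0, 0.956, 0.295, 0.074], [1.0, 0.0, -0.0, 0.0], [-0.0, 0.295, -0.956, -0.144], [0.0, 0.0, 0.0, 1.0]]}
```

View pics/t0.png

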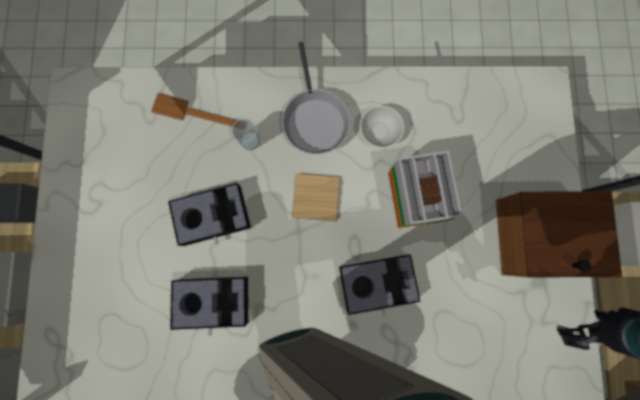

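View pics/s0.png

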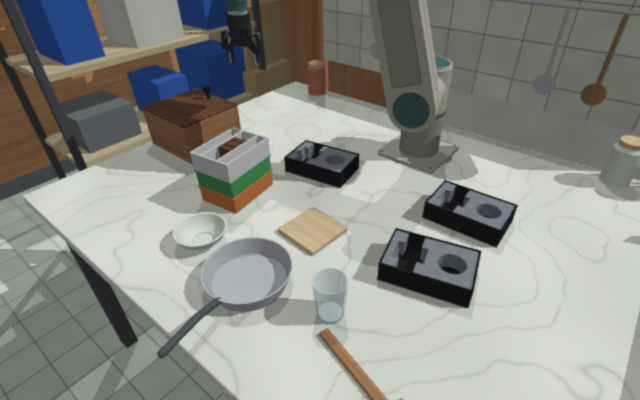

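The top view shows three case look-alikes at (209,213), (209,303) and (380,284). The one at (209,213) lies furthest in +x and +y, so it is farthest from the base; I'll check this with numbers. The sharpener is at about (430,190), the board at (317,197) and the tiers at (427,188).

Run:
```python
from h import *
im=cv2.imread('pics/t0.png'); hsv=cv2.cvtColor(im,cv2.COLOR_BGR2HSV)
for p in [(209,213),(209,303),(380,284)]:
    q=onz('top',*p,.05); print('case',p,q.round(3),np.hypot(q[0],q[1]).round(3))
def rect(box,mask,z,name):
    x0,y0,x1,y1=box; m=np.zeros(mask.shape,np.uint8); m[y0:y1,x0:x1]=mask[y0:y1,x0:x1]
    m=cv2.morphologyEx(m,cv2.MORPH_OPEN,np.ones((3,3)))
    c=max(cv2.findContours(m,cv2.RETR_EXTERNAL,cv2.CHAIN_APPROX_NONE)[0],key=cv2.contourArea)
    w=np.array([onz('top',*p[0],z)[:2] for p in c],np.float32)
    r=cv2.minAreaRect(w*1000); print(name,np.round(r[0],1),np.round(r[1],1),round(r[2],1), cv2.boundingRect(c))
H,S,V=cv2.split(hsv)
rect((285,165,350,228),((H<25)&(S>70)&(V>90)).astype(np.uint8),.015,'board')
rect((412,168,445,208),((H<20)|(H>170)).astype(np.uint8)*(S>70)*(V<140).astype(np.uint8),.159,'sharp')
rect((160,175,258,250),((V<125)&(S<90)).astype(np.uint8),.054,'case')
a=cv2.resize(im[165:255,155:265],None,fx=4,fy=4,interpolation=2)
b=cv2.resize(im[140:230,380:470],None,fx=4,fy=4,interpolation=2)
cv2.imwrite('pics/c1.png',np.hstack([a,b]))
```

```text
case (209, 213) [0.489 0.283 0.05 ] 0.565
case (209, 303) [0.246 0.275 0.05 ] 0.369
case (380, 284) [ 0.291 -0.186  0.05 ] 0.346
board [538.7 -14.2] [127.7 128.6] 85.0 (293, 174, 47, 47)
sharp [ 529.9 -302. ] [66.4 43.1] 8.1 (420, 177, 21, 27)
case [490.  261.2] [150.1 251.2] 14.1 (168, 177, 90, 69)
```

View pics/c1.png

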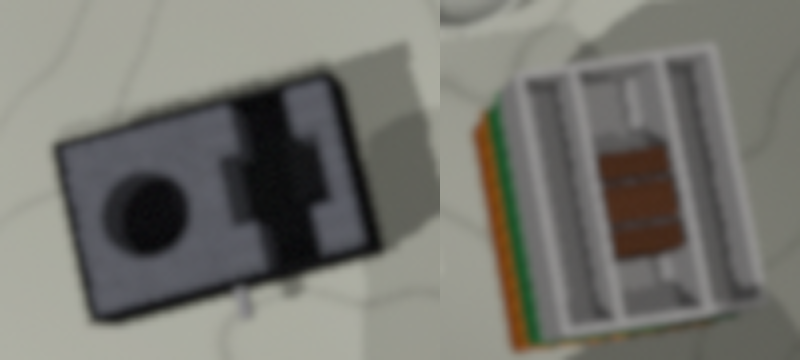

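The case at (209,213), 0.565 m away, is the farthest, against 0.369 and 0.346 m for the other two. The crop confirms it: rectangular cutout at about (224,210), round one at about (192,218), and the sharpener lying in the white channel. I'll approach the tiers now by an open route that avoids the box on the right.

```bash
cat >> h.py <<'E'
def plan(targets,grip=1.0,start=None,step=24):
    """targets: list of (x,y,z,toolx_yaw_deg) ; prints rows (shift in old axes, then turn), groups of 5"""
    s=arm.get_state(); R=np.array(s['orientation']); p=np.array(s['ee_pos']); yaw=np.degrees(np.arctan2(R[1,0],R[0,0]))
    if start is not None: p=np.array(start[:3]);yaw=start[3]
    rows=[]
    for t in targets:
        d=np.array(t[:3])-p; dy=(t[3]-yaw+180)%360-180
        n=max(1,int(np.ceil(max(np.linalg.norm(d)*1000/step,abs(dy)/6-1e-3))))
        for i in range(n):
            rem=(np.array(t[:3])-p)/(n-i); c,q=np.cos(np.radians(yaw)),np.sin(np.radians(yaw))
            x=np.array([c,q,0]);y=np.array([q,-c,0]);r=np.round([rem@x/.025,rem@y/.025,-rem[2]/.025],2)
            p=p+.025*(r[0]*x+r[1]*y+r[2]*np.array([0,0,-1])); dd=round(-((t[3]-yaw+180)%360-180)/(n-i)/6,2); yaw-=dd*6
            rows.append([grip,*r.tolist(),dd])
    while len(rows)%5: rows.append([grip,0,0,0,0])
    for i in range(0,len(rows),5): print(rows[i:i+5])
    print('end',p.round(4),round(yaw,2))
E
python3 - <<'E'
from h import *
A=onz('top',224,210,.05);B=onz('top',191.75,218.25,.05);print(A,B,np.linalg.norm(A-B),np.degrees(np.arctan2(*(B-A)[1::-1])))
plan([(.24,-.40,.30,60),(.53,-.302,.30,99)])
E
```

```text
[0.4969795 0.2417121 0.05     ] [0.47461706 0.3301576  0.05      ] 0.09122876098968684 104.18921661225772
[[1.0, 0.37, -0.74, -0.31, np.float64(-0.73)], [1.0, 0.43, -0.7, -0.31, np.float64(-0.73)], [1.0, 0.48, -0.67, -0.31, np.float64(-0.73)], [1.0, 0.53, -0.63, -0.31, np.float64(-0.73)], [1.0, 0.57, -0.59, -0.31, np.float64(-0.73)]]
[[1.0, 0.62, -0.55, -0.31, np.float64(-0.73)], [1.0, 0.66, -0.49, -0.31, np.float64(-0.72)], [1.0, 0.69, -0.45, -0.31, np.float64(-0.73)], [1.0, 0.72, -0.39, -0.3, np.float64(-0.72)], [1.0, 0.71, 0.62, -0.0, np.float64(-0.5)]]
[[1.0, 0.67, 0.66, -0.0, np.float64(-0.5)], [1.0, 0.64, 0.69, -0.0, np.float64(-0.5)], [1.0, 0.6, 0.72, -0.0, np.float64(-0.5)], [1.0, 0.56, 0.76, -0.0, np.float64(-0.5)], [1.0, 0.52, 0.78, -0.0, np.float64(-0.5)]]
[[1.0, 0.48, 0.81, -0.0, np.float64(-0.5)], [1.0, 0.44, 0.83, -0.0, np.float64(-0.5)], [1.0, 0.39, 0.86, -0.0, np.float64(-0.5)], [1.0, 0.35, 0.88, -0.0, np.float64(-0.5)], [1.0, 0.3, 0.89, -0.0, np.float64(-0.5)]]
[[1.0, 0.26, 0.91, -0.0, np.float64(-0.5)], [1.0, 0.21, 0.92, -0.0, np.float64(-0.5)], [1.0, 0, 0, 0, 0], [1.0, 0, 0, 0, 0], [1.0, 0, 0, 0, 0]]
end [ 0.53   -0.3019  0.2999] 98.97
```

Call:
play_rows(
  motion=[
    [1,0.37,-0.74,-0.31,-0.73],
    [1,0.43,-0.7,-0.31,-0.73],
    [1,0.48,-0.67,-0.31,-0.73],
    [1,0.53,-0.63,-0.31,-0.73],
    [1,0.57,-0.59,-0.31,-0.73],
  ],
  grip_force=60,
)

```text
time_s: 0.78
ee_pos: [0.2316, -0.4815, 0.2699]
orientation: [[0.735, 0.678, -0.0], [0.678, -0.735, 0.001], [0.0, -0.001, -1.0]]
force: [0.1, -0.5, 0.2]
gripper_width: 0.0855
```

Call:
play_rows(
  motion=[
    [1,0.62,-0.55,-0.31,-0.73],
    [1,0.66,-0.49,-0.31,-0.72],
    [1,0.69,-0.45,-0.31,-0.73],
    [1,0.72,-0.39,-0.3,-0.72],
    [1,0.71,0.62,0,-0.5],
  ],
)

```text
time_s: 1.4
ee_pos: [0.2621, -0.392, 0.3014]
orientation: [[0.454, 0.891, 0.0], [0.891, -0.454, -0.001], [-0.001, 0.0, -1.0]]
force: [0.4, -0.6, -0.4]
gripper_width: 0.0853
```

Call:
play_rows(
  motion=[
    [1,0.67,0.66,0,-0.5],
    [1,0.64,0.69,0,-0.5],
    [1,0.6,0.72,0,-0.5],
    [1,0.56,0.76,0,-0.5],
    [1,0.52,0.78,0,-0.5],
  ],
)

```text
time_s: 2.02
ee_pos: [0.3744, -0.3549, 0.3004]
orientation: [[0.207, 0.978, -0.001], [0.978, -0.207, 0.001], [0.0, -0.001, -1.0]]
force: [-0.5, -0.5, 1.0]
gripper_width: 0.0853
```

Call:
play_rows(
  motion=[
    [1,0.48,0.81,0,-0.5],
    [1,0.44,0.83,0,-0.5],
    [1,0.39,0.86,0,-0.5],
    [1,0.35,0.88,0,-0.5],
    [1,0.3,0.89,0,-0.5],
  ],
)

```text
time_s: 2.65
ee_pos: [0.4865, -0.3174, 0.3006]
orientation: [[-0.055, 0.999, -0.0], [0.999, 0.055, 0.0], [0.0, -0.0, -1.0]]
force: [-0.4, 0.7, 0.1]
gripper_width: 0.0855
```

Call:
play_rows(
  motion=[
    [1,0.26,0.91,0,-0.5],
    [1,0.21,0.92,0,-0.5],
    [1,0,0,0,0],
    [1,0,0,0,0],
    [1,0,0,0,0],
  ],
)

```text
time_s: 3.28
ee_pos: [0.5296, -0.3027, 0.3009]
orientation: [[-0.155, 0.988, -0.0], [0.988, 0.155, -0.0], [-0.0, -0.0, -1.0]]
force: [-0.4, 0.3, -0.2]
gripper_width: 0.0852
```

Run:
```python
from h import *
s=arm.get_state(); print(s['time_s'],np.round(s['ee_pos'],4),np.round(s['orientation'],4).tolist())
grab('wrist','w1.png')
```

```text
3.275 [ 0.5296 -0.3027  0.3009] [[-0.1553, 0.9879, -0.0003], [0.9879, 0.1553, -0.0001], [-0.0001, -0.0003, -1.0]]
```

View pics/w1.png

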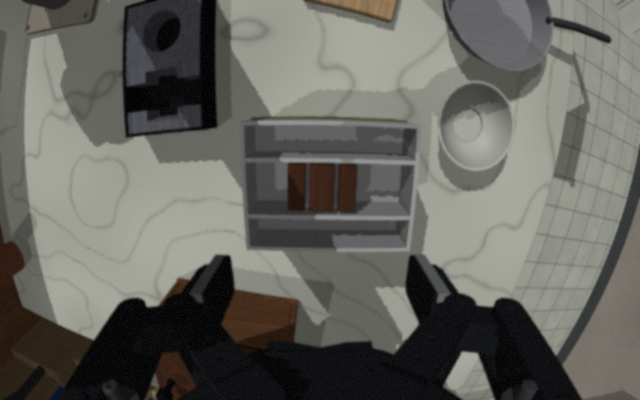

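The wrist view shows the sharpener in the channel with its top at about columns 288–357 and rows 163–212. The channel walls are at rows 159 and 216. I'll measure it at z = 0.159.

Run:
```python
from h import *
im=cv2.imread('pics/w1.png'); H,S,V=cv2.split(cv2.cvtColor(im,cv2.COLOR_BGR2HSV))
m=((((H<20)|(H>170))&(S>80))*255).astype(np.uint8); k=np.zeros_like(m);k[150:225,275:370]=m[150:225,275:370]
k=cv2.morphologyEx(k,cv2.MORPH_CLOSE,np.ones((5,5)))
c=max(cv2.findContours(k,cv2.RETR_EXTERNAL,cv2.CHAIN_APPROX_NONE)[0],key=cv2.contourArea);print(cv2.boundingRect(c))
w=np.array([onz('wrist',*p[0],.159)[:2] for p in c],np.float32)*1000
r=cv2.minAreaRect(w);print(r)
# slots and wall edges directions
for a,b in [((248,159.5),(414,162)),((248,216),(410,218))]:
    A,B=onz('wrist',*a,.159),onz('wrist',*b,.159);print(A.round(4),B.round(4),np.degrees(np.arctan2(*(B-A)[1::-1])),np.linalg.norm(A-B))
cv2.imwrite('pics/c2.png',cv2.resize(im[110:260,235:425],None,fx=4,fy=4,interpolation=2))
```

```text
(309, 164, 48, 48)
((540.6366577148438, -299.3292236328125), (44.07656478881836, 45.84543991088867), 7.033638954162598)
[ 0.4572 -0.2841  0.159 ] [ 0.6141 -0.2614  0.159 ] 8.255119445164864 0.15855276451419661
[ 0.4625 -0.3407  0.159 ] [ 0.6235 -0.3177  0.159 ] 8.136326177760049 0.16259038689739397
```

View pics/c2.png

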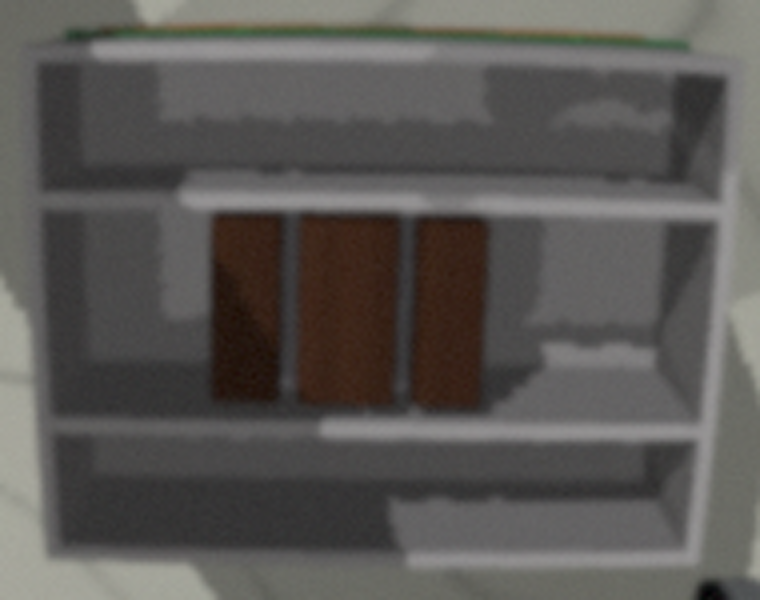

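Run:
```python
from h import *
P=[onz('wrist',*p,.159) for p in [(287.75,163.25),(357,164.75),(355.75,211.25),(287.75,210)]]
for i in range(4): print(P[i].round(4),np.linalg.norm(P[i]-P[i-1]).round(4))
c=np.mean(P,0);d=P[1]-P[0]+P[2]-P[3];print(c,np.degrees(np.arctan2(d[1],d[0])))
plan([(c[0],c[1],.24,98.2),(c[0],c[1],.114,98.2)])
```

```text
[ 0.4954 -0.2823  0.159 ] 0.0461
[ 0.5597 -0.2736  0.159 ] 0.0649
[ 0.5671 -0.319   0.159 ] 0.046
[ 0.5013 -0.3281  0.159 ] 0.0664
[ 0.53087739 -0.30076045  0.159     ] 7.7707591441625405
[[1.0, 0.02, 0.02, 0.81, np.float64(0.04)], [1.0, 0.03, 0.02, 0.81, np.float64(0.04)], [1.0, 0.02, 0.02, 0.82, np.float64(0.04)], [1.0, 0.0, 0.0, 0.84, np.float64(0.0)], [1.0, 0.0, 0.0, 0.84, np.float64(0.0)]]
[[1.0, 0.0, 0.0, 0.84, np.float64(0.0)], [1.0, 0.0, 0.0, 0.84, np.float64(0.0)], [1.0, 0.0, 0.0, 0.84, np.float64(0.0)], [1.0, 0.0, 0.0, 0.84, np.float64(0.0)], [1.0, 0, 0, 0, 0]]
end [ 0.5308 -0.3008  0.114 ] 98.2
```

Call:
play_rows(
  motion=[
    [1,0.02,0.02,0.81,0.04],
    [1,0.03,0.02,0.81,0.04],
    [1,0.02,0.02,0.82,0.04],
    [1,0,0,0.84,0],
    [1,0,0,0.84,0],
  ],
)

```text
time_s: 3.95
ee_pos: [0.5309, -0.3009, 0.1975]
orientation: [[-0.143, 0.99, 0.0], [0.99, 0.143, -0.0], [-0.0, 0.0, -1.0]]
force: [0.8, -1.8, -0.5]
gripper_width: 0.0859
```

Call:
play_rows(
  motion=[
    [1,0,0,0.84,0],
    [1,0,0,0.84,0],
    [1,0,0,0.84,0],
    [1,0,0,0.84,0],
    [1,0,0,0,0],
  ],
)

```text
time_s: 4.58
ee_pos: [0.5295, -0.2998, 0.1121]
orientation: [[-0.143, 0.99, -0.003], [0.99, 0.143, 0.002], [0.003, -0.003, -1.0]]
force: [-0.0, -0.1, -0.0]
gripper_width: 0.0856
```

Call:
play_rows(
  motion=[
    [0.6,0,0,0,0],
    [0.5,0,0,0,0],
    [0.3,0,0,0,0],
    [0,0,0,0,0],
    [-0.5,0,0,0,0],
  ],
)

```text
time_s: 5.2
ee_pos: [0.532, -0.3014, 0.1153]
orientation: [[-0.143, 0.99, 0.001], [0.99, 0.143, -0.002], [-0.002, 0.001, -1.0]]
force: [-0.7, -0.5, 6.1]
gripper_width: 0.0654
```

Call:
play_rows(
  motion=[
    [-1,0,0,0,0],
    [-1,0,0,0,0],
    [-1,0,0,0,0],
    [-1,0,0,0,0],
    [-1,0,0,0,0],
  ],
)

```text
time_s: 5.82
ee_pos: [0.532, -0.3014, 0.1153]
orientation: [[-0.143, 0.99, 0.001], [0.99, 0.143, -0.002], [-0.002, 0.001, -1.0]]
force: [-1.9, -0.7, 6.2]
gripper_width: 0.065
```

Call:
play_rows(
  motion=[
    [-1,0,0,-0.3,0],
    [-1,0,0,-0.3,0],
    [-1,0,0,-0.3,0],
    [-1,0,0,0,0],
    [-1,0,0,0,0],
  ],
)

```text
time_s: 6.45
ee_pos: [0.5313, -0.3005, 0.1361]
orientation: [[-0.144, 0.99, -0.0], [0.99, 0.144, 0.0], [0.0, -0.0, -1.0]]
force: [-0.2, -1.0, -3.5]
gripper_width: 0.0652
```

Run:
```python
from h import *
s=arm.get_state(); print(s['time_s'],np.round(s['ee_pos'],4),s['gripper_width'],s['force'],s['torque'])
grab('wrist','w2.png')
```

```text
6.45 [ 0.5313 -0.3005  0.1361] 0.0652249008273734 [-0.22483697 -1.03827833 -3.53896154] [ 0.01124901 -0.02872751 -0.01252964]
```

View pics/w2.png

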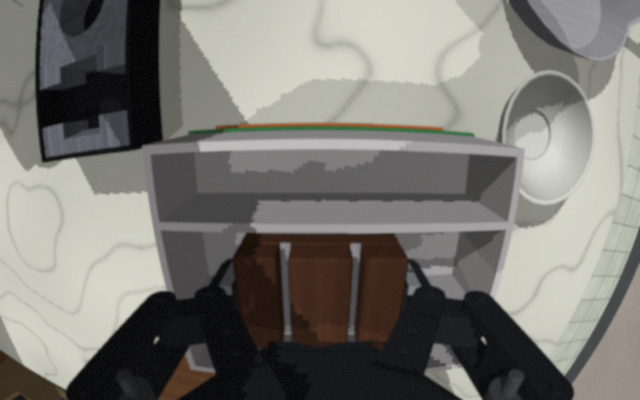

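Held: the fingers are at 65 mm, about 3.5 N hangs on the wrist, and the block is level between the pads, its top at about columns 235–408. Next: up, over to the board, and down to just above it. The underside is 6 mm below the TCP.

Run:
```python
from h import *
plan([(.531,-.3005,.205,98.2),(.5387,-.0142,.205,98.2),(.5387,-.0142,.028,98.2)],grip=-1)
```

```text
[[-1, -0.0, -0.0, -0.92, np.float64(0.0)], [-1, -0.0, -0.0, -0.92, np.float64(0.0)], [-1, -0.0, -0.01, -0.92, np.float64(0.01)], [-1, 0.94, 0.16, -0.0, np.float64(-0.0)], [-1, 0.94, 0.16, -0.0, np.float64(-0.0)]]
[[-1, 0.94, 0.16, -0.0, np.float64(-0.0)], [-1, 0.94, 0.16, -0.0, np.float64(-0.0)], [-1, 0.94, 0.16, -0.0, np.float64(-0.0)], [-1, 0.94, 0.16, -0.0, np.float64(-0.0)], [-1, 0.94, 0.16, -0.0, np.float64(-0.0)]]
[[-1, 0.94, 0.16, -0.0, np.float64(-0.0)], [-1, 0.94, 0.17, -0.0, np.float64(-0.0)], [-1, 0.94, 0.16, -0.0, np.float64(-0.0)], [-1, 0.94, 0.17, -0.0, np.float64(-0.0)], [-1, 0.95, 0.16, -0.0, np.float64(-0.0)]]
[[-1, -0.0, 0.0, 0.88, np.float64(-0.0)], [-1, -0.0, 0.0, 0.89, np.float64(-0.0)], [-1, -0.0, 0.0, 0.88, np.float64(-0.0)], [-1, -0.0, 0.0, 0.89, np.float64(-0.0)], [-1, -0.0, 0.0, 0.88, np.float64(-0.0)]]
[[-1, -0.0, 0.0, 0.89, np.float64(-0.0)], [-1, -0.0, 0.0, 0.88, np.float64(-0.0)], [-1, -0.0, 0.0, 0.89, np.float64(-0.0)], [-1, 0, 0, 0, 0], [-1, 0, 0, 0, 0]]
end [ 0.5387 -0.0142  0.028 ] 98.19
```

Call:
play_rows(
  motion=[
    [-1,0,0,-0.5,0],
    [-1,0,0,-0.9,0],
    [-1,0,0,-0.9,0],
    [-1,0,0,-0.46,0],
    [-1,0.4,0.07,0,0],
  ],
)

```text
time_s: 7.12
ee_pos: [0.5325, -0.2911, 0.2067]
orientation: [[-0.143, 0.99, 0.002], [0.99, 0.143, -0.002], [-0.002, 0.002, -1.0]]
force: [0.9, -0.0, -3.9]
gripper_width: 0.0649
```

Call:
play_rows(
  motion=[
    [-1,0.8,0.14,0,0],
    [-1,0.94,0.16,0,0],
    [-1,0.94,0.16,0,0],
    [-1,0.94,0.16,0,0],
    [-1,0.94,0.16,0,0],
  ],
)

```text
time_s: 7.75
ee_pos: [0.5345, -0.1727, 0.2053]
orientation: [[-0.144, 0.99, -0.0], [0.99, 0.144, 0.0], [0.0, -0.0, -1.0]]
force: [0.3, 0.0, -4.3]
gripper_width: 0.0653
```

Call:
play_rows(
  motion=[
    [-1,0.94,0.16,0,0],
    [-1,0.94,0.17,0,0],
    [-1,0.94,0.16,0,0],
    [-1,0.94,0.17,0,0],
    [-1,0.95,0.16,0,0],
  ],
)

```text
time_s: 8.38
ee_pos: [0.5377, -0.0534, 0.2054]
orientation: [[-0.144, 0.99, 0.0], [0.99, 0.144, 0.0], [0.0, 0.0, -1.0]]
force: [1.0, -0.5, -4.2]
gripper_width: 0.0655
```

Call:
play_rows(
  motion=[
    [-1,0.8,0.14,0,0],
    [-1,0.4,0.07,0,0],
    [-1,0,0,0.4,0],
    [-1,0,0,0.88,0],
    [-1,0,0,0.88,0],
  ],
)

```text
time_s: 9.0
ee_pos: [0.5389, -0.0257, 0.1502]
orientation: [[-0.142, 0.99, 0.0], [0.99, 0.142, -0.001], [-0.001, -0.0, -1.0]]
force: [0.2, 0.1, -3.6]
gripper_width: 0.0656
```

Call:
play_rows(
  motion=[
    [-1,0,0,0.88,0],
    [-1,0,0,0.88,0],
    [-1,0,0,0.88,0],
    [-1,0,0,0.88,0],
    [-1,0,0,0.88,0],
  ],
)

```text
time_s: 9.62
ee_pos: [0.5387, -0.0259, 0.04]
orientation: [[-0.142, 0.99, -0.0], [0.99, 0.142, -0.001], [-0.001, -0.0, -1.0]]
force: [-0.6, -0.6, -4.0]
gripper_width: 0.0655
```

Call:
play_rows(
  motion=[
    [-1,0,0,0.4,0],
    [-1,0,0,0.1,0],
    [-1,0,0,0,0],
    [-1,0,0,0,0],
    [-1,0,0,0,0],
  ],
)

```text
time_s: 10.25
ee_pos: [0.5396, -0.025, 0.0296]
orientation: [[-0.144, 0.99, 0.001], [0.99, 0.144, -0.0], [-0.001, 0.001, -1.0]]
force: [-0.1, 1.5, -3.9]
gripper_width: 0.0654
```

Run:
```python
from h import *
im=cv2.resize(grab('top','t3.png')[150:245,270:370],None,fx=4,fy=4); w=grab('wrist','w3.png')
cv2.imwrite('pics/c3.png',cv2.hconcat([cv2.copyMakeBorder(im[:,:,::-1],0,20,0,0,0),w[:,100:500,::-1]]))
s=arm.get_state(); print(s['time_s'],np.round(s['ee_pos'],4),s['gripper_width'],s['force'])
```

```text
10.35 [ 0.5392 -0.0249  0.0293] 0.06559809376482634 [ 0.12580229 -0.26076352 -3.31340445]
```

View pics/c3.png

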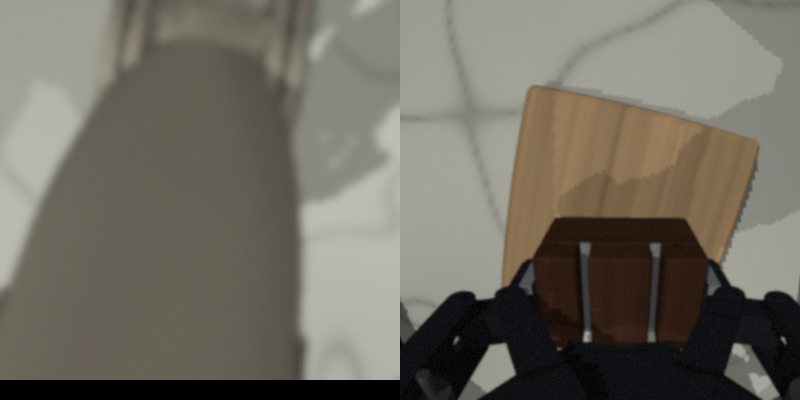

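The wrist view shows the block over the board, level and within its edges, about 8 mm above it. Now I lower it slowly.

Call:
play_rows(
  motion=[
    [-1,0,0,0.1,0],
    [-1,0,0,0.1,0],
    [-1,0,0,0.04,0],
    [-1,0,0,0,0],
    [-1,0,0,0,0],
  ],
)

```text
time_s: 10.98
ee_pos: [0.5389, -0.0249, 0.0228]
orientation: [[-0.144, 0.99, 0.0], [0.99, 0.144, -0.0], [-0.0, 0.0, -1.0]]
force: [-0.5, 0.4, -3.4]
gripper_width: 0.0654
```

Call:
play_rows(
  motion=[
    [-1,0,0,0.02,0],
    [-1,0,0,0.02,0],
    [-1,0,0,0.02,0],
    [-1,0,0,0,0],
    [-1,0,0,0,0],
  ],
)

```text
time_s: 11.6
ee_pos: [0.5389, -0.0249, 0.0213]
orientation: [[-0.144, 0.99, 0.0], [0.99, 0.144, -0.0], [-0.0, 0.0, -1.0]]
force: [1.7, -0.4, -3.4]
gripper_width: 0.0654
```

Call:
play_rows(
  motion=[
    [-1,0,0,0.03,0],
    [-1,0,0,0.03,0],
    [-1,0,0,0,0],
    [-1,0,0,0,0],
    [-1,0,0,0,0],
  ],
)

```text
time_s: 12.22
ee_pos: [0.5389, -0.0249, 0.0213]
orientation: [[-0.144, 0.99, 0.0], [0.99, 0.144, -0.0], [-0.0, 0.0, -1.0]]
force: [-5.0, -0.0, 8.1]
gripper_width: 0.0653
```

In contact at +8 N. I'll let go slowly, then rise.

Call:
play_rows(
  motion=[
    [0.56,0,0,0,0],
    [0.62,0,0,0,0],
    [0.75,0,0,0,0],
    [1,0,0,0,0],
    [1,0,0,0,0],
  ],
)

```text
time_s: 12.85
ee_pos: [0.539, -0.0249, 0.0197]
orientation: [[-0.144, 0.99, 0.0], [0.99, 0.144, 0.0], [0.0, 0.0, -1.0]]
force: [1.3, 0.5, 1.2]
gripper_width: 0.0853
```

Call:
play_rows(
  motion=[
    [1,0,0,0,0],
    [1,0,0,-0.3,0],
    [1,0,0,-0.9,0],
    [1,0,0,-1,0],
    [1,0,0,-1,0],
  ],
)

```text
time_s: 13.48
ee_pos: [0.539, -0.0249, 0.1011]
orientation: [[-0.144, 0.99, 0.0], [0.99, 0.144, -0.0], [-0.0, 0.0, -1.0]]
force: [0.7, -0.2, 0.2]
gripper_width: 0.0855
```

Call:
play_rows(
  motion=[
    [1,0,0,-1,0],
    [1,0,0,-1,0],
    [1,0,0,-0.8,0],
    [1,0,0,0,0],
    [1,0,0,0,0],
  ],
)

```text
time_s: 14.1
ee_pos: [0.5384, -0.0248, 0.1693]
orientation: [[-0.144, 0.99, -0.001], [0.99, 0.144, 0.0], [0.0, -0.001, -1.0]]
force: [0.6, -0.0, -0.6]
gripper_width: 0.0857
```

Run:
```python
from h import *
s=arm.get_state(); print(s['time_s'],np.round(s['ee_pos'],4),s['joint_pos'],s['gripper_width'],s['force'])
w=grab('wrist','w4.png')
cv2.imwrite('pics/c4.png',cv2.resize(w[110:310,200:440,::-1],None,fx=3,fy=3,interpolation=2))
```

```text
14.1 [ 0.5384 -0.0248  0.1693] [-9.51137320e+00  9.57860285e+00 -1.71547154e+01  6.33125091e+01
 -3.94442256e-05  7.22362197e+01] 0.08567844689814667 [ 0.62302587 -0.01081185 -0.59460237]
```

View pics/c4.png

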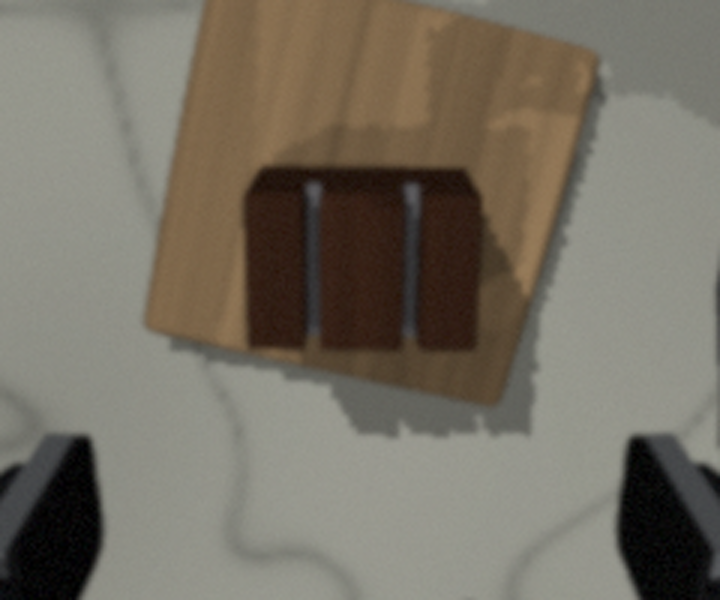

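The block stands upright on the board, let go; its top corners are at crop (247,190), (481,190), (477,348), (250,348). I measure them at z = 0.065.

Run:
```python
from h import *
P=[onz('wrist',200+u/3,110+v/3,.065) for u,v in [(247,190),(481,190),(477,348),(250,348)]]
for i in range(4): print(P[i].round(4),np.linalg.norm(P[i]-P[i-1]).round(4))
c=np.mean(P,0);d=P[1]-P[0]+P[2]-P[3];print(c,np.degrees(np.arctan2(d[1],d[0])))
c=(c[0],c[1])
plan([(*c,.15,188.2),(*c,.022,188.2)])
```

```text
[ 0.5035 -0.0057  0.065 ] 0.0461
[0.5667 0.0035 0.065 ] 0.0639
[ 0.5739 -0.0421  0.065 ] 0.0461
[ 0.5094 -0.0515  0.065 ] 0.0652
[ 0.53839975 -0.02394779  0.065     ] 8.297269888970177
[[1.0, 0.0, 0.0, 0.05, np.float64(-1.0)], [1.0, 0.0, 0.0, 0.05, np.float64(-1.0)], [1.0, 0.0, 0.0, 0.05, np.float64(-1.0)], [1.0, 0.0, 0.0, 0.05, np.float64(-1.0)], [1.0, 0.0, 0.0, 0.05, np.float64(-1.0)]]
[[1.0, 0.0, 0.0, 0.05, np.float64(-1.0)], [1.0, 0.0, 0.0, 0.05, np.float64(-1.0)], [1.0, 0.0, 0.0, 0.05, np.float64(-1.0)], [1.0, 0.0, 0.0, 0.05, np.float64(-1.0)], [1.0, 0.0, 0.01, 0.05, np.float64(-1.0)]]
[[1.0, 0.0, 0.01, 0.05, np.float64(-1.0)], [1.0, -0.0, 0.0, 0.05, np.float64(-1.0)], [1.0, -0.0, 0.0, 0.05, np.float64(-1.0)], [1.0, -0.0, 0.01, 0.05, np.float64(-1.0)], [1.0, -0.0, 0.0, 0.05, np.float64(-0.99)]]
[[1.0, -0.0, 0.0, 0.85, np.float64(-0.0)], [1.0, -0.0, 0.0, 0.85, np.float64(-0.0)], [1.0, -0.0, 0.0, 0.86, np.float64(-0.0)], [1.0, -0.0, 0.0, 0.85, np.float64(-0.0)], [1.0, -0.0, 0.0, 0.86, np.float64(-0.0)]]
[[1.0, -0.01, 0.0, 0.85, np.float64(-0.0)], [1.0, 0, 0, 0, 0], [1.0, 0, 0, 0, 0], [1.0, 0, 0, 0, 0], [1.0, 0, 0, 0, 0]]
end [ 0.5385 -0.024   0.0221] 188.19
```

Call:
play_rows(
  motion=[
    [1,0,0,0.05,-1],
    [1,0,0,0.05,-1],
    [1,0,0,0.05,-1],
    [1,0,0,0.05,-1],
    [1,0,0,0.05,-1],
  ],
)

```text
time_s: 14.78
ee_pos: [0.5379, -0.0247, 0.162]
orientation: [[-0.622, 0.783, -0.003], [0.783, 0.622, 0.0], [0.002, -0.002, -1.0]]
force: [-0.0, -0.3, -0.4]
gripper_width: 0.0855
```

Call:
play_rows(
  motion=[
    [1,0,0,0.05,-1],
    [1,0,0,0.05,-1],
    [1,0,0,0.05,-1],
    [1,0,0,0.05,-1],
    [1,0,0.01,0.05,-1],
  ],
)

```text
time_s: 15.4
ee_pos: [0.538, -0.0245, 0.1558]
orientation: [[-0.93, 0.367, -0.003], [0.367, 0.93, 0.0], [0.003, -0.001, -1.0]]
force: [-0.0, 0.0, -0.1]
gripper_width: 0.0855
```

Call:
play_rows(
  motion=[
    [1,0,0.01,0.05,-1],
    [1,0,0,0.05,-1],
    [1,0,0,0.05,-1],
    [1,0,0.01,0.05,-1],
    [1,0,0,0.05,-1],
  ],
)

```text
time_s: 16.02
ee_pos: [0.5381, -0.024, 0.1496]
orientation: [[-0.989, -0.147, -0.003], [-0.147, 0.989, 0.0], [0.003, 0.001, -1.0]]
force: [-0.6, -0.3, 0.7]
gripper_width: 0.0854
```

Call:
play_rows(
  motion=[
    [1,0,0,0.85,0],
    [1,0,0,0.85,0],
    [1,0,0,0.85,0],
    [1,0,0,0.85,0],
    [1,0,0,0.85,0],
  ],
)

```text
time_s: 16.65
ee_pos: [0.5379, -0.024, 0.0429]
orientation: [[-0.99, -0.144, -0.002], [-0.144, 0.99, 0.0], [0.002, 0.001, -1.0]]
force: [0.1, 1.3, 0.6]
gripper_width: 0.0856
```

Call:
play_rows(
  motion=[
    [1,0,0,0.6,0],
    [1,0,0,0.25,0],
    [1,0,0,0,0],
    [0.6,0,0,0,0],
    [0.3,0,0,0,0],
  ],
)

```text
time_s: 17.27
ee_pos: [0.5399, -0.0243, 0.0244]
orientation: [[-0.99, -0.144, 0.002], [-0.144, 0.99, -0.0], [-0.002, -0.0, -1.0]]
force: [-0.1, -0.6, -0.5]
gripper_width: 0.0555
```

Call:
play_rows(
  motion=[
    [0.15,0,0,0,0],
    [0,0,0,0,0],
    [-0.3,0,0,0,0],
    [-1,0,0,0,0],
    [-1,0,0,0,0],
  ],
)

```text
time_s: 17.9
ee_pos: [0.5398, -0.0244, 0.0242]
orientation: [[-0.99, -0.143, 0.001], [-0.143, 0.99, -0.0], [-0.001, -0.001, -1.0]]
force: [-0.2, -0.8, 6.1]
gripper_width: 0.0456
```

Call:
play_rows(
  motion=[
    [-1,0,0,0,0],
    [-1,0,0,0,0],
    [-1,0,0,-0.2,0],
    [-1,0,0,-0.4,0],
    [-1,0,0,0,0],
  ],
)

```text
time_s: 18.52
ee_pos: [0.5395, -0.0242, 0.0391]
orientation: [[-0.99, -0.144, 0.001], [-0.144, 0.99, -0.0], [-0.001, -0.0, -1.0]]
force: [0.9, -0.3, -4.5]
gripper_width: 0.0453
```

Run:
```python
from h import *
s=arm.get_state(); print(s['time_s'],np.round(s['ee_pos'],4),np.round(s['orientation'],3).tolist(),s['joint_pos'],s['gripper_width'],s['force'])
w=grab('wrist','w5.png')
cv2.imwrite('pics/c5.png',cv2.resize(w[150:400,170:470,::-1],None,fx=2,fy=2,interpolation=2))
```

```text
18.525 [ 0.5395 -0.0242  0.0391] [[-0.99, -0.144, 0.001], [-0.144, 0.99, -0.0], [-0.001, -0.0, -1.0]] [-9.43285957e+00  1.74509162e+01 -2.50052900e+01  4.74901702e+01
  3.22880344e-03 -1.76867361e+01] 0.045252093862798666 [ 0.85741032 -0.27550791 -4.46378342]
```

View pics/c5.png

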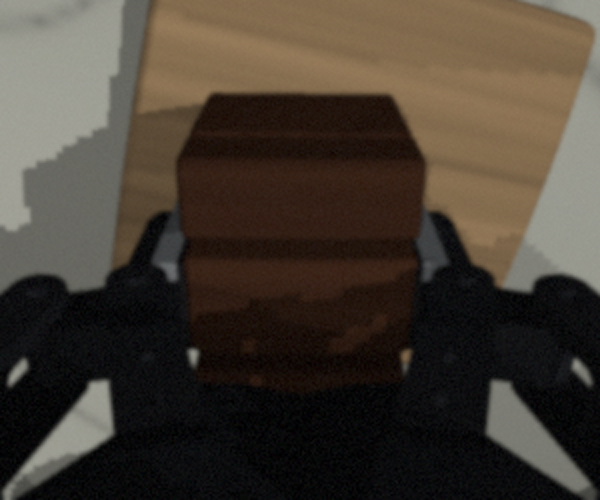

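Held by its long sides at 45 mm. The underside is about 9 mm below the TCP, and the near end's top edge is at crop row 158. I check its offset in the hand and plan a hover 90 mm short of the cutout for a closer look.

Run:
```python
from h import *
s=arm.get_state();R=np.array(s['orientation']);p=np.array(s['ee_pos'])
for u,v in [(179,158),(424,158),(300,240),(300,258)]:
    print((R.T@(onz('wrist',170+u/2,150+v/2,p[2]+.041)-p)).round(4))
plan([(.5395,-.0242,.13,188.2),(.519,.155,.20,104.2)],grip=-1,step=20)
```

```text
[ 0.0341 -0.0219 -0.041 ]
[ 0.0341  0.0224 -0.041 ]
[ 0.0174 -0.     -0.041 ]
[ 0.0134 -0.     -0.041 ]
[[-1, -0.0, -0.0, -0.73, np.float64(0.0)], [-1, -0.0, -0.0, -0.73, np.float64(0.0)], [-1, -0.0, -0.0, -0.73, np.float64(0.0)], [-1, -0.01, -0.0, -0.73, np.float64(0.0)], [-1, -0.0, -0.0, -0.73, np.float64(0.01)]]
[[-1, -0.02, 0.51, -0.2, np.float64(1.0)], [-1, 0.04, 0.51, -0.2, np.float64(1.0)], [-1, 0.09, 0.51, -0.2, np.float64(1.0)], [-1, 0.15, 0.49, -0.2, np.float64(1.0)], [-1, 0.2, 0.48, -0.2, np.float64(1.0)]]
[[-1, 0.24, 0.45, -0.2, np.float64(1.0)], [-1, 0.29, 0.43, -0.2, np.float64(1.0)], [-1, 0.33, 0.39, -0.2, np.float64(1.0)], [-1, 0.37, 0.36, -0.2, np.float64(1.0)], [-1, 0.41, 0.31, -0.2, np.float64(1.0)]]
[[-1, 0.44, 0.27, -0.2, np.float64(1.0)], [-1, 0.47, 0.22, -0.2, np.float64(1.0)], [-1, 0.49, 0.18, -0.2, np.float64(1.0)], [-1, 0.5, 0.12, -0.2, np.float64(1.0)], [-1, 0, 0, 0, 0]]
end [0.519 0.155 0.2  ] -255.81
```

Call:
play_rows(
  motion=[
    [-1,0,0,-0.5,0],
    [-1,0,0,-0.85,0],
    [-1,0,0,-0.85,0],
    [-1,0,0,-0.85,0],
    [-1,0,0,-0.6,0],
  ],
)

```text
time_s: 19.2
ee_pos: [0.5396, -0.0243, 0.1314]
orientation: [[-0.99, -0.144, 0.001], [-0.144, 0.99, -0.0], [-0.001, -0.0, -1.0]]
force: [-0.7, 0.4, -4.6]
gripper_width: 0.0451
```

Call:
play_rows(
  motion=[
    [-1,-0.02,0.51,-0.2,1],
    [-1,0.04,0.51,-0.2,1],
    [-1,0.09,0.51,-0.2,1],
    [-1,0.15,0.49,-0.2,1],
    [-1,0.2,0.48,-0.2,1],
  ],
)

```text
time_s: 19.82
ee_pos: [0.5313, 0.0401, 0.155]
orientation: [[-0.928, 0.374, -0.001], [0.374, 0.928, 0.0], [0.001, -0.0, -1.0]]
force: [-0.0, -0.5, -3.7]
gripper_width: 0.0453
```

Call:
play_rows(
  motion=[
    [-1,0.24,0.45,-0.2,1],
    [-1,0.29,0.43,-0.2,1],
    [-1,0.33,0.39,-0.2,1],
    [-1,0.37,0.36,-0.2,1],
    [-1,0.41,0.31,-0.2,1],
  ],
)

```text
time_s: 20.45
ee_pos: [0.524, 0.1039, 0.18]
orientation: [[-0.616, 0.787, -0.001], [0.787, 0.616, -0.0], [0.0, -0.001, -1.0]]
force: [-0.2, -0.1, -3.7]
gripper_width: 0.0453
```

Call:
play_rows(
  motion=[
    [-1,0.44,0.27,-0.2,1],
    [-1,0.47,0.22,-0.2,1],
    [-1,0.49,0.18,-0.2,1],
    [-1,0.5,0.12,-0.2,1],
    [-1,0,0,0,0],
  ],
)

```text
time_s: 21.08
ee_pos: [0.5184, 0.1555, 0.2003]
orientation: [[-0.249, 0.969, 0.001], [0.969, 0.249, -0.0], [-0.0, 0.001, -1.0]]
force: [0.1, -0.3, -3.0]
gripper_width: 0.0454
```

Call:
play_rows(
  motion=[
    [-1,0,0,0,0],
    [-1,0,0,0,0],
    [-1,0,0,0,0],
    [-1,0,0,0,0],
    [-1,0,0,0,0],
  ],
)

```text
time_s: 21.7
ee_pos: [0.5185, 0.1548, 0.1998]
orientation: [[-0.246, 0.969, -0.0], [0.969, 0.246, -0.0], [0.0, -0.0, -1.0]]
force: [0.9, -1.1, -3.8]
gripper_width: 0.0453
```

Run:
```python
from h import *
s=arm.get_state(); print(s['time_s'],np.round(s['ee_pos'],4),np.round(s['orientation'],4).tolist(),s['gripper_width'],s['force'])
w=grab('wrist','w6.png')
import json;json.dump({k:np.array(s[k]).tolist() for k in('ee_pos','orientation')},open('s6.json','w'))
cv2.imwrite('pics/c6.png',cv2.resize(w[0:290,200:500,::-1],None,fx=2,fy=2,interpolation=2))
```

```text
21.7 [0.5185 0.1548 0.1998] [[-0.2461, 0.9693, -0.0], [0.9693, 0.2461, -0.0], [0.0, -0.0, -1.0]] 0.045335731901275905 [ 0.87006313 -1.1321685  -3.77319277]
```

View pics/c6.png

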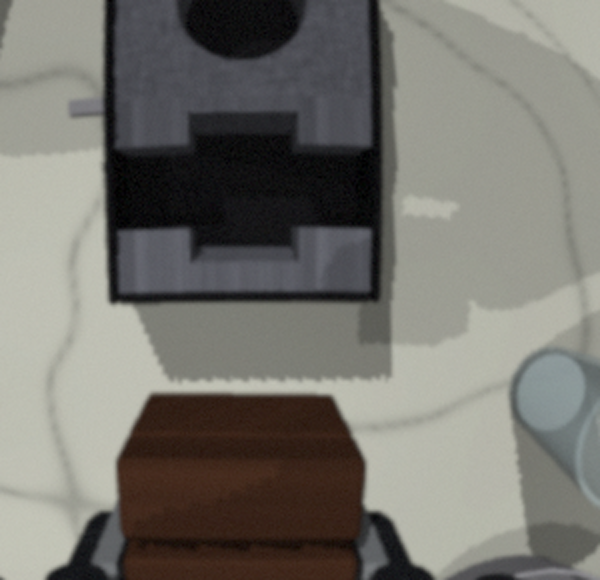

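The case is close by now. The mouth corners are at crop (190,114), (299,114), (298,262), (190,262) and the finger reliefs span rows 149–228; the round hole lies beyond, so this is the right end. I compute the mouth at z = 0.05.

Run:
```python
from h import *; import json
t=json.load(open('s6.json'))
f=lambda u,v:onz('wrist',200+u/2,v/2,.05,t)
P=[f(*q) for q in [(190,114),(299,114),(298,262),(190,262)]]
for i in range(4): print(P[i].round(4),np.linalg.norm(P[i]-P[i-1]).round(4))
c=np.mean(P,0);d=P[0]-P[3]+P[1]-P[2];print(c,'y axis',np.degrees(np.arctan2(d[1],d[0])))
Q=[f(*q) for q in [(117,149),(374,149),(374,228),(117,228)]];print('relief',np.mean(Q,0).round(4),[np.linalg.norm(Q[i]-Q[i-1]).round(4) for i in range(4)])
# foam edges right/left: y direction
for a,b in [((117,100),(117,290)),((376,100),(372,290))]:
    e=f(*a)-f(*b);print(np.degrees(np.arctan2(e[1],e[0])))
```

```text
[0.4645 0.2712 0.05  ] 0.0708
[0.5136 0.2838 0.05  ] 0.0506
[0.5309 0.2151 0.05  ] 0.0708
[0.4816 0.2025 0.05  ] 0.0509
[0.49765072 0.24314045 0.05      ] y axis 104.07559746072116
relief [0.4981 0.2441 0.05  ] [np.float64(0.0381), np.float64(0.1207), np.float64(0.0381), np.float64(0.1217)]
103.43853970397126
103.89771832900986
```

The mouth measures 71 × 51 mm as it should, and its centre is within 2 mm of the top-view estimate. I go over it and down to 12 mm above the foam.

Run:
```python
from h import *
plan([(.498,.2421,.20,104.1),(.498,.2421,.071,104.1)],grip=-1,step=20)
```

```text
[[-1, 0.72, 0.01, -0.0, np.float64(0.0)], [-1, 0.72, 0.01, -0.0, np.float64(0.01)], [-1, 0.71, 0.01, -0.0, np.float64(0.0)], [-1, 0.72, 0.02, -0.0, np.float64(0.01)], [-1, 0.71, 0.01, -0.01, np.float64(0.0)]]
[[-1, 0.0, 0.0, 0.74, np.float64(0.0)], [-1, 0.0, 0.0, 0.74, np.float64(0.0)], [-1, 0.0, 0.0, 0.74, np.float64(0.0)], [-1, 0.0, 0.0, 0.74, np.float64(0.0)], [-1, 0.0, 0.0, 0.73, np.float64(0.0)]]
[[-1, 0.0, 0.0, 0.74, np.float64(0.0)], [-1, 0.0, 0.0, 0.73, np.float64(0.0)], [-1, 0, 0, 0, 0], [-1, 0, 0, 0, 0], [-1, 0, 0, 0, 0]]
end [0.4979 0.242  0.0711] 104.13
```

Call:
play_rows(
  motion=[
    [-1,0.6,0.01,0,0],
    [-1,0.8,0.01,0,0.01],
    [-1,0.8,0.02,0,0],
    [-1,0.8,0.01,0,0.01],
    [-1,0.58,0.01,0,0],
  ],
)

```text
time_s: 22.38
ee_pos: [0.4974, 0.2437, 0.1998]
orientation: [[-0.245, 0.969, -0.0], [0.969, 0.245, 0.0], [0.0, 0.0, -1.0]]
force: [0.4, 0.1, -5.0]
gripper_width: 0.0453
```

Call:
play_rows(
  motion=[
    [-1,0,0,0.5,0],
    [-1,0,0,0.8,0],
    [-1,0,0,0.8,0],
    [-1,0,0,0.8,0],
    [-1,0,0,0.8,0],
  ],
)

```text
time_s: 23.0
ee_pos: [0.4976, 0.2413, 0.1058]
orientation: [[-0.243, 0.97, -0.001], [0.97, 0.243, -0.001], [-0.001, -0.001, -1.0]]
force: [-0.1, 0.7, -3.6]
gripper_width: 0.0454
```

Call:
play_rows(
  motion=[
    [-1,0,0,0.8,0],
    [-1,0,0,0.5,0],
    [-1,0,0,0.16,0],
    [-1,0,0,0,0],
    [-1,0,0,0,0],
  ],
)

```text
time_s: 23.62
ee_pos: [0.4988, 0.2423, 0.0717]
orientation: [[-0.244, 0.97, 0.002], [0.97, 0.244, 0.001], [0.0, 0.002, -1.0]]
force: [1.1, -0.1, -3.5]
gripper_width: 0.0454
```

Run:
```python
from h import *
s=arm.get_state(); print(s['time_s'],np.round(s['ee_pos'],4),np.round(s['orientation'],4).tolist(),s['gripper_width'],s['force'])
R=np.array(s['orientation']);b=np.array(s['ee_pos'])+R@[.0012,0,0];e=b-np.array([.4977,.2433,b[2]])
print('err along case y, x',e@[-.244,.970,0],e@[.970,.244,0])
w=grab('wrist','w7.png')
cv2.imwrite('pics/c7.png',cv2.resize(w[120:380,170:470,::-1],None,fx=2,fy=2,interpolation=2))
```

```text
23.625 [0.4988 0.2423 0.0717] [[-0.2441, 0.9697, 0.0017], [0.9697, 0.2441, 0.0005], [0.0001, 0.0018, -1.0]] 0.0453604376006407 [ 1.10911134 -0.0572878  -3.50963787]
err along case y, x 7.603351019092478e-06 0.0008224072420744695
```

View pics/c7.png

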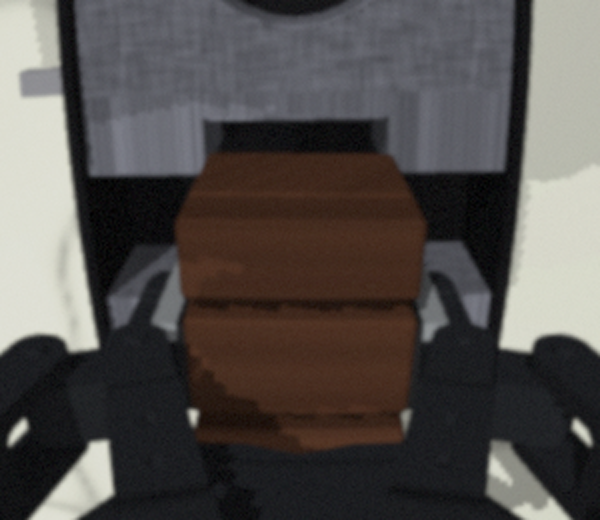

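The block sits above the mouth, whose far edge is at crop columns 205–387, row 120; the block's near lower edge is at 207–393. That is centred to within about 1 mm across, so I nudge it -0.7 mm and lower it in.

Call:
play_rows(
  motion=[
    [-1,0,-0.03,0.1,0],
    [-1,0,0,0.15,0],
    [-1,0,0,0.15,0],
    [-1,0,0,0.1,0],
    [-1,0,0,0,0],
  ],
)

```text
time_s: 24.3
ee_pos: [0.4969, 0.2418, 0.0579]
orientation: [[-0.244, 0.97, -0.001], [0.97, 0.244, -0.0], [-0.0, -0.001, -1.0]]
force: [0.4, -0.9, -3.1]
gripper_width: 0.0451
```

Call:
play_rows(
  motion=[
    [-1,0,0,0.1,0],
    [-1,0,0,0.1,0],
    [-1,0,0,0.1,0],
    [-1,0,0,0,0],
    [-1,0,0,0,0],
  ],
)

```text
time_s: 24.92
ee_pos: [0.4971, 0.2421, 0.0508]
orientation: [[-0.244, 0.97, -0.0], [0.97, 0.244, 0.0], [0.0, -0.0, -1.0]]
force: [0.6, 0.8, -4.2]
gripper_width: 0.0459
```

Call:
play_rows(
  motion=[
    [-1,0,0,0.1,0],
    [-1,0,0,0.1,0],
    [-1,0,0,0.1,0],
    [-1,0,0,0.1,0],
    [-1,0,0,0,0],
  ],
)

```text
time_s: 25.55
ee_pos: [0.4978, 0.2434, 0.0412]
orientation: [[-0.245, 0.97, 0.001], [0.97, 0.245, 0.003], [0.003, 0.002, -1.0]]
force: [-0.2, 5.8, -1.2]
gripper_width: 0.0453
```

Call:
play_rows(
  motion=[
    [-1,0,0,0.1,0],
    [-1,0,0,0.1,0],
    [-1,0,0,0,0],
    [-1,0,0,0,0],
    [-1,0,0,0,0],
  ],
)

```text
time_s: 26.18
ee_pos: [0.4984, 0.2429, 0.0368]
orientation: [[-0.245, 0.97, 0.002], [0.97, 0.245, 0.002], [0.001, 0.003, -1.0]]
force: [-0.7, 5.0, 3.9]
gripper_width: 0.0453
```

The foam pushes about 5 N along +y, so I give way 1 mm that way and press on.

Call:
play_rows(
  motion=[
    [-1,0.04,0,0.08,0],
    [-1,0,0,0.08,0],
    [-1,0,0,0.08,0],
    [-1,0,0,0,0],
    [-1,0,0,0,0],
  ],
)

```text
time_s: 26.8
ee_pos: [0.4987, 0.2433, 0.0313]
orientation: [[-0.245, 0.97, 0.003], [0.97, 0.245, 0.001], [-0.0, 0.003, -1.0]]
force: [-1.0, 3.7, 6.4]
gripper_width: 0.0457
```

Call:
play_rows(
  motion=[
    [-1,0,0,0.08,0],
    [-1,0,0,0.08,0],
    [-1,0,0,0.08,0],
    [-1,0,0,0,0],
    [-1,0,0,0,0],
  ],
)

```text
time_s: 27.42
ee_pos: [0.4985, 0.2433, 0.0243]
orientation: [[-0.244, 0.97, 0.003], [0.97, 0.244, 0.001], [0.0, 0.003, -1.0]]
force: [3.6, 4.2, 3.4]
gripper_width: 0.0454
```

Call:
play_rows(
  motion=[
    [-1,0.02,0,0.06,0],
    [-1,0,0,0.06,0],
    [-1,0,0,0.06,0],
    [-1,0,0,0,0],
    [-1,0,0,0,0],
  ],
)

```text
time_s: 28.05
ee_pos: [0.4974, 0.2433, 0.0195]
orientation: [[-0.244, 0.97, 0.001], [0.97, 0.244, -0.0], [-0.001, 0.001, -1.0]]
force: [3.3, 2.9, 4.8]
gripper_width: 0.0454
```

Call:
play_rows(
  motion=[
    [-1,0,0,0.04,0],
    [-1,0,0,0.04,0],
    [-1,0,0,0,0],
    [-1,0,0,0,0],
    [-1,0,0,0,0],
  ],
)

```text
time_s: 28.68
ee_pos: [0.4974, 0.2433, 0.0192]
orientation: [[-0.244, 0.97, 0.001], [0.97, 0.244, -0.0], [-0.001, 0.001, -1.0]]
force: [-1.6, 1.1, 16.3]
gripper_width: 0.0455
```

It stopped at TCP z 0.0192 with 16 N, where 0.019 was predicted for the floor. I open partway, since the reliefs limit the fingers, and rise.

Call:
play_rows(
  motion=[
    [0.1,0,0,0,0],
    [0.2,0,0,0,0],
    [0.4,0,0,0,0],
    [0.4,0,0,0,0],
    [0.4,0,0,0,0],
  ],
)

```text
time_s: 29.3
ee_pos: [0.4961, 0.243, 0.0168]
orientation: [[-0.244, 0.97, -0.001], [0.97, 0.244, -0.001], [-0.0, -0.002, -1.0]]
force: [-0.5, 0.4, 0.4]
gripper_width: 0.0597
```

Call:
play_rows(
  motion=[
    [0.4,0,0,-0.2,0],
    [0.4,0,0,-0.5,0],
    [0.4,0,0,-0.8,0],
    [0.4,0,0,-1,0],
    [0.4,0,0,-1,0],
  ],
)

```text
time_s: 29.92
ee_pos: [0.4971, 0.2435, 0.1066]
orientation: [[-0.244, 0.97, 0.001], [0.97, 0.244, 0.0], [0.0, 0.001, -1.0]]
force: [-0.0, 0.2, 0.2]
gripper_width: 0.0595
```

Call:
play_rows(
  motion=[
    [0.4,0,0,-1,0],
    [0.4,0,0,-1,0],
    [0.4,0,0,-0.8,0],
    [0.4,0,0,0,0],
    [0.4,0,0,0,0],
  ],
)

```text
time_s: 30.55
ee_pos: [0.4965, 0.2432, 0.1746]
orientation: [[-0.244, 0.97, -0.0], [0.97, 0.244, -0.0], [-0.0, -0.0, -1.0]]
force: [-0.5, -1.3, -0.7]
gripper_width: 0.0593
```

Run:
```python
from h import *; import json
s=arm.get_state(); print(s['time_s'],np.round(s['ee_pos'],4),s['gripper_width'],s['force'])
json.dump({k:np.array(s[k]).tolist() for k in('ee_pos','orientation')},open('s8.json','w'))
w=grab('wrist','w8.png')
cv2.imwrite('pics/c8.png',cv2.resize(w[90:290,200:440,::-1],None,fx=3,fy=3,interpolation=2))
```

```text
30.55 [0.4965 0.2432 0.1746] 0.05934261710625679 [-0.51847396 -1.32862596 -0.69013806]
```

View pics/c8.png

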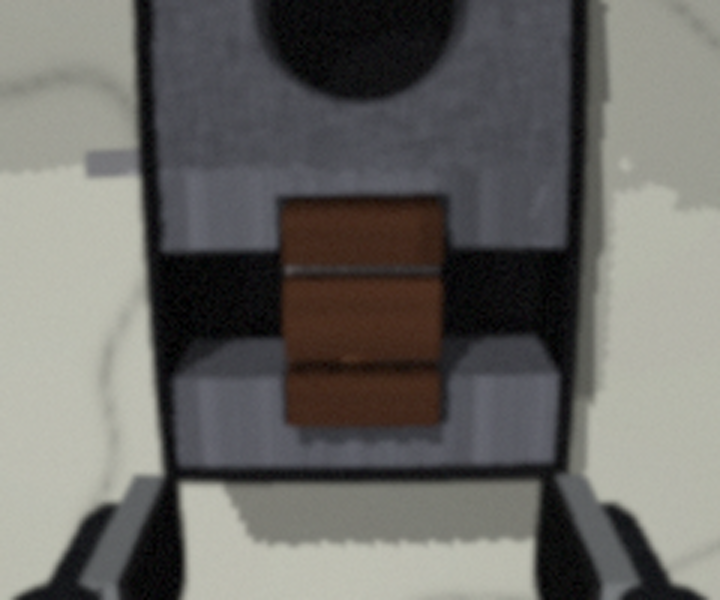

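The sharpener is seated, with its top at crop columns 281–447, rows 200–425. I check the height and level by size at z = 0.060, then probe the top with the shut fingers.

Run:
```python
from h import *; import json
t=json.load(open('s8.json'))
P=[onz('wrist',200+u/3,90+v/3,.06,t) for u,v in [(280,199),(446,199),(441,426),(287,426)]]
print([np.linalg.norm(P[i]-P[i-1]).round(4) for i in range(4)],np.mean(P,0).round(4))
c=np.mean(P,0)
plan([(c[0],c[1],.085,104.1)],grip=-1,step=20)
```

```text
[np.float64(0.0685), np.float64(0.0466), np.float64(0.0685), np.float64(0.0464)] [0.4965 0.2453 0.06  ]
[[-1, 0.02, 0.01, 0.71, np.float64(0.0)], [-1, 0.02, 0.01, 0.71, np.float64(0.0)], [-1, 0.01, 0.01, 0.71, np.float64(0.0)], [-1, 0.02, 0.0, 0.72, np.float64(0.0)], [-1, 0.01, 0.01, 0.71, np.float64(0.01)]]
end [0.4966 0.2453 0.085 ] 104.07
```

Call:
play_rows(
  motion=[
    [-1,0.01,0,0.2,0],
    [-1,0.01,0,0.6,0],
    [-1,0.01,0,0.7,0],
    [-1,0.01,0,0.7,0],
    [-1,0.01,0,0.6,0],
  ],
)

```text
time_s: 31.22
ee_pos: [0.4958, 0.2443, 0.1029]
orientation: [[-0.244, 0.97, -0.002], [0.97, 0.244, -0.001], [-0.0, -0.002, -1.0]]
force: [-0.3, -0.2, -0.5]
gripper_width: 0.0003
```

Call:
play_rows(
  motion=[
    [-1,0,0,0.6,0],
    [-1,0,0,0.4,0],
    [-1,0,0,0.2,0],
    [-1,0,0,0.2,0],
    [-1,0,0,0,0],
  ],
)

```text
time_s: 31.85
ee_pos: [0.4966, 0.2446, 0.0698]
orientation: [[-0.244, 0.97, 0.0], [0.97, 0.244, 0.0], [0.0, 0.0, -1.0]]
force: [0.3, 0.6, -0.2]
gripper_width: 0.0002
```

Call:
play_rows(
  motion=[
    [-1,0,0,0.1,0],
    [-1,0,0,0.1,0],
    [-1,0,0,0.06,0],
    [-1,0,0,0,0],
    [-1,0,0,0,0],
  ],
)

```text
time_s: 32.48
ee_pos: [0.4966, 0.2446, 0.0633]
orientation: [[-0.244, 0.97, 0.0], [0.97, 0.244, -0.0], [-0.0, 0.0, -1.0]]
force: [0.4, 0.8, -0.5]
gripper_width: 0.0003
```

Call:
play_rows(
  motion=[
    [-1,0,0,0.06,0],
    [-1,0,0,0.04,0],
    [-1,0,0,0.04,0],
    [-1,0,0,0,0],
    [-1,0,0,0,0],
  ],
)

```text
time_s: 33.1
ee_pos: [0.4966, 0.2446, 0.0601]
orientation: [[-0.244, 0.97, 0.0], [0.97, 0.244, -0.0], [-0.0, 0.0, -1.0]]
force: [-1.4, 0.0, 3.4]
gripper_width: 0.0002
```

Call:
play_rows(
  motion=[
    [-1,0,0,0.03,0],
    [-1,0,0,0,0],
    [-1,0,0,0,0],
    [-1,0,0,0,0],
    [-1,0,0,0,0],
  ],
)

```text
time_s: 33.72
ee_pos: [0.4966, 0.2446, 0.0601]
orientation: [[-0.244, 0.97, 0.0], [0.97, 0.244, -0.0], [-0.0, 0.0, -1.0]]
force: [-3.1, -0.7, 8.6]
gripper_width: -0.0
```

The middle of the top is at z = 0.0601, rigid, so it is at the expected height. I probe both ends for level in the same way.

Call:
play_rows(
  motion=[
    [-1,0,0,-0.25,0],
    [-1,0.45,0,0,0],
    [-1,0.45,0,0,0],
    [-1,0,0,0.1,0],
    [-1,0,0,0,0],
  ],
)

```text
time_s: 34.35
ee_pos: [0.4905, 0.2665, 0.0622]
orientation: [[-0.245, 0.97, -0.001], [0.97, 0.245, -0.001], [-0.0, -0.001, -1.0]]
force: [0.7, 0.3, -0.1]
gripper_width: 0.0
```

Call:
play_rows(
  motion=[
    [-1,0,0,0.1,0],
    [-1,0,0,0.06,0],
    [-1,0,0,0.04,0],
    [-1,0,0,0,0],
    [-1,0,0,0,0],
  ],
)

```text
time_s: 34.98
ee_pos: [0.4913, 0.2664, 0.06]
orientation: [[-0.244, 0.97, 0.0], [0.97, 0.244, 0.001], [0.0, 0.001, -1.0]]
force: [-5.1, -1.2, 14.6]
gripper_width: 0.0
```

Call:
play_rows(
  motion=[
    [-1,0,0,-0.3,0],
    [-1,-0.9,0,0,0],
    [-1,-0.9,0,0,0],
    [-1,0,0,0.1,0],
    [-1,0,0,0,0],
  ],
)

```text
time_s: 35.6
ee_pos: [0.5017, 0.2229, 0.0624]
orientation: [[-0.244, 0.97, -0.001], [0.97, 0.244, 0.0], [0.0, -0.001, -1.0]]
force: [-0.2, 0.6, -0.9]
gripper_width: 0.0003
```

Call:
play_rows(
  motion=[
    [-1,0,0,0.1,0],
    [-1,0,0,0.06,0],
    [-1,0,0,0.04,0],
    [-1,0,0,0,0],
    [-1,0,0,0,0],
  ],
)

```text
time_s: 36.22
ee_pos: [0.5022, 0.2233, 0.06]
orientation: [[-0.245, 0.97, 0.001], [0.97, 0.245, -0.0], [-0.0, 0.001, -1.0]]
force: [-4.1, -2.0, 14.4]
gripper_width: -0.0005
```

Both ends are at z = 0.0600 and rigid, so it is level and home. I rise clear and hand in.

Call:
play_rows(
  motion=[
    [-1,0,0,-0.3,0],
    [-1,0,0,-0.8,0],
    [-1,0,0,-1,0],
    [-1,0,0,-1,0],
    [-1,0,0,-1,0],
  ],
)

```text
time_s: 36.85
ee_pos: [0.5018, 0.2231, 0.1609]
orientation: [[-0.245, 0.97, -0.0], [0.97, 0.245, 0.0], [0.0, -0.0, -1.0]]
force: [-0.0, 0.8, 0.2]
gripper_width: -0.0002
```

Call:
play_rows(
  motion=[
    [-1,0,0,-1,0],
    [-1,0,0,-0.5,0],
    [-1,0,0,0,0],
    [-1,0,0,0,0],
    [-1,0,0,0,0],
  ],
)

```text
time_s: 37.48
ee_pos: [0.5012, 0.2225, 0.1965]
orientation: [[-0.244, 0.97, -0.002], [0.97, 0.244, -0.001], [-0.0, -0.002, -1.0]]
force: [-0.0, -1.0, 0.5]
gripper_width: 0.0001
```

Run:
```python
from h import *; import json
s=arm.get_state(); print(s['time_s'],np.round(s['ee_pos'],4),s['force'])
w=grab('scene','s9.png')
a=cv2.imread('pics/s0.png');d=cv2.absdiff(a,w[:,:,::-1]).max(2)
for n,(x0,y0,x1,y1) in dict(pan=(160,235,295,355),tumbler=(308,265,350,325),dish=(170,212,230,252)).items(): print(n,(d[y0:y1,x0:x1]>40).mean().round(3))
print(arm.hand_in())
```

```text
37.475 [0.5012 0.2225 0.1965] [-0.02765239 -1.02788264  0.54888829]
pan 0.133
tumbler 0.0
dish 0.28
the job is handed in; nothing more can be done
None
```

Run:
```python
import cv2,numpy as np
a,b=[cv2.imread(f'pics/{n}.png',0) for n in('s0','s9')]
for n,(x0,y0,x1,y1) in dict(pan=(160,235,295,355),dish=(170,212,230,252)).items():
    r=cv2.matchTemplate(cv2.Canny(b,40,100)[y0-8:y1+8,x0-8:x1+8],cv2.Canny(a,40,100)[y0:y1,x0:x1],cv2.TM_CCOEFF_NORMED)
    d=b[y0:y1,x0:x1].astype(int)-a[y0:y1,x0:x1];print(n,cv2.minMaxLoc(r)[1::2],'mean change',d.mean())
```

```text
pan (0.7736241817474365, (8, 8)) mean change -8.610987654320988
dish (0.5730903744697571, (8, 8)) mean change -19.82208333333333
```

The sharpener is in the rectangular foam cutout of the farthest case, fully home and level. I handed the job in at about 37.5 s of the 64 s allowed.

I lifted it out of the channel by its ends and set it upright on the board at 8 N contact. I let go there and took it again by its long sides. Then I lowered it into the cutout until it met the floor at 16 N.

**Home and level:** probing the top with shut fingers gave z = 0.0601 m in the middle and 0.0600 m at both ends, rigid each time. The expected height is 0.060 m.

**Checks that disagreed:**
- **Length from the picture:** the last wrist view gave 68.5 mm for the seated block instead of 66 mm. The width came out right at 46.5 mm. I trusted the probes over this.
- **Pan and dish:** comparing the first and last pictures, brightness changed over both, most likely the arm's shadow; I made this check as I handed in. An edge match afterwards put both at zero shift, though only moderately well for the dish. The tumbler showed no change.

I viewed 12 pictures, two more than the budget of 10.

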